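# Draw the refractometer from the turntable and hold it level

### The arm

A 6-joint arm with a two-finger parallel gripper is mounted at the origin on the work surface. World frame = base frame: x ahead of the robot, y to its left, z up, the work surface at z = 0. Lengths are in mm, angles in rad, forces in N, time in s.
With the tool pointing down it reaches from about 425 to 950 mm from the base axis. Payload 3.5 kg.
Tool frame: the origin (TCP) lies at the very end of the fingers, on their centre line; the grasp point (between the pads) lies 19 mm behind it; z points along the fingers, y is the line along which they close (so a half turn about z gives the same grasp; the last joint's range is limited). The gripper opens to 85 mm and grips with 20 to 120 N. Pads are 22 mm wide; open, the fingers measure 114 mm over their backs; the gripper's body (76 mm by 85 mm) begins 54 mm behind the grasp point. The pads swing forward as they close: fully open they stand 13 mm farther back than shut.
Start: joints at [1.048, 0.286, 1.577, -0, 1.279, -0.15], TCP at [245.815, 628.634, 231.325] pointing down, gripper open.
Joint ranges: [-2.77, 2.77], [-0.9, 2.22], [0.21, 2.48], [-1.53, 4.67], [0.24, 2.81], [-2.84, 2.84]. Speed limits (rad/s): [2.79, 2.79, 3.14, 3.14, 3.14, 3.14].

### API

Orientations are given as a unit quaternion [x, y, z, w].
In Python, from workcell import ctrl, vision, workorder gives the robot as it stands. The module is installed in compiled form; this text tells all that it offers.
- The arm moves only by the shell command python3 -m pendant 'ROWS' [FORCE]. ROWS is JSON, one flat list of numbers, 7 for each row, row after row: the opening, from -1 (shut) to 1 (fully open), then the shift along the tool's x, y, z in units of 50 mm (1.0 is 50 mm), then the turn, a rotation vector about the tool's x, y, z in units of 6 degrees (1.0 is 6 degrees). A call has 1 to 20 rows; each row shifts and turns the commanded pose from where the row before left it, along the tool's axes as they then stand; what a row does not reach is not made up. A row lasts 1/10 s, in which the tool goes at most 50 mm and 8.59 degrees, less where a joint would pass 70% of its speed; a pose out of reach is approached as far as the arm can. A call is refused whole if a number of a shift passes 1 or a number of a turn 1, either way. A call with a gripper value outside its range is refused whole. The fingers move at their own pace and stop on an object; FORCE is the grip in N (left out, the last holds). Time passes only in rows, so rows that do not move let the fingers close. It gives the time, the measured TCP pose, the force, the opening and the grip force at its end, in the units of the state.
- ctrl.read_state(): the state, without advancing time (a new reading comes with each control period).
- vision.snapshot(name): name is "scene" or "top" or "wrist"; returns (picture, depth): 480x640x3 uint8, red, green, blue; 480x640 float32, mm along the optical axis (not along the pixel's ray), 0 where there is no reading.
- vision.calibration(name): a dict with "camera_matrix" (3x3 intrinsics, pixels), "T" (4x4, takes a point from camera to world coordinates). Camera axes: x right, y down, z forward; pixel columns grow to the right and rows downward; lengths in mm; the calibration is good to about 2 mm. A picture is of the moment at which its call begins: read the wrist's pose just before it. calibration takes no time and is no camera call; for the wrist camera it gives the pose at the moment of the call.
- workorder.sign_off(): hands the job in; it is judged then, once.
The state is a dict: "clock": time; "joint_pos": joint angles; "dq": joint speeds; "effort": joint torques, N m; "position": TCP position; "eef_rot": TCP orientation; "contact_force": force on the tool from outside, world axes, zero at the start; "torque": the same for the moment, N m; "width": finger opening in mm; "finger_force": force on a finger pad.
Only numpy, scipy, OpenCV 4.12 (cv2) and the standard library are available. Lean on these libraries where they do the work, as an engineer would, in place of code of your own. Each camera call takes 0.05 s, during which the arm holds its last target. There are 200 camera calls.

### The job

Draw the hand refractometer (the instrument with the flat-sided black grip, not the round torch) out of its leaning sleeve on the free-spinning turntable, turn it level with its clear plate facing up, and hold it still like that at least 20 cm above the bench. Finish while still holding it in the gripper, with nothing else supporting it. Leave the torch in its sleeve and do not move the vent plugs or the multimeter on the bench; the turntable may turn.

Things in the scene. Friction and masses are not known exactly. Their poses are not given: they have to be found in the camera images.
- refractometer: hand refractometer, 186 mm long, 0.2-0.3 kg, eyepiece down in one of the two sleeves, leaning 45 degrees, underside down. Origin: centre of the eyepiece end; z along it to the prism end; x out of the underside (clear plate faces -x). Along z: eyepiece 24 mm dia. to 12 mm; square black rubber grip 28 x 28 to 115; metal neck 23 dia. to 150; flat prism head 20 wide (y) with clear plate to 186.
- grip (a point): point on the refractometer's axis, 95 mm from the eyepiece end, 25 mm above its centre of mass, middle of the part of the grip (70 to 115 mm) that stands out of the sleeve: grasp here across y (28 mm). About 115 mm above the bench at the start. Axes as the refractometer's.
- turntable: aluminium disc 300 mm dia., top 30 mm high, spins freely about its vertical axis. Origin on that axis at bench level. Carries two parallel square steel sleeves, axes at y = +42 and -42 mm, both leaning 45 degrees to its +x: inside 34 x 34 mm, wall 4, 70 deep; centre of inner floor at x = -60 mm, z = 50 mm. Which sleeve holds which tool varies; its +x starts within 0.7 rad of the robot's +x.
- torch: round dark metal torch, 155 mm long: 28 mm diameter, with a 36 mm head from 125 mm up. Origin: centre of its tail end in the sleeve, z along it to the lens. Stands in the other sleeve, 84 mm beside the refractometer, parallel to it; stays there.
- plug_a: grey plastic vent plug, 30 mm diameter, 30 mm tall, loose on the bench to the left of the turntable; origin under its centre; leave alone
- plug_b: a second such vent plug, to the right of the turntable; leave alone
- meter: yellow multimeter lying flat on the bench to the robot's right, 150 x 75 x 34 mm, long axis x, origin under its centre; leave alone
Things that resemble listed ones, but are neither listed nor needed, are in the scene too. What is shaped like the refractometer but green is not meant. Leave any turquoise look-alike of the torch alone.

How it is judged (in metres and radians):
On the way:
1. the refractometer is drawn clear of its sleeve, held by the fingers (z of refractometer in the frame of turntable above 0.11 m and contact force between the fingers and refractometer above 1 N and contact force between refractometer and turntable below 0.05 N), for 0.2 s.
At the end, for the whole second after the job is handed in: Refractometer gripped and carried by nothing else, still, long axis within 15 degrees of level, plate up (within 23 degrees), eyepiece end and grip over 200 mm above the bench; torch still seated in its sleeve; plugs and multimeter within 30 mm of their start (angle between refractometer's own z axis and vertical between 1.3108 and 1.8308 rad and angle between refractometer's own x axis and vertical above 2.74159 rad and height (world z) of each of refractometer, grip above 0.2 m and contact force between the fingers and refractometer above 2 N and contact force between refractometer and turntable below 0.05 N and contact force between refractometer and torch below 0.05 N and linear speed of refractometer below 0.03 m/s and angular speed of refractometer below 0.15 rad/s and z of torch in the frame of turntable between 0.035 and 0.065 m and angle between torch's own z axis and vertical between 0.55 and 1 rad and distance of each of plug_a, plug_b, meter from where it was at the start of the episode below 0.03 m); the arm keeps its last pose, push and grip.
It fails at once if the torch is drawn out of its sleeve (z of torch in the frame of turntable above 0.08 m).
It fails at once if bystander plug_a is moved more than 30 mm (distance of plug_a from where it was at the start of the episode above 0.03 m).
It fails at once if bystander plug_b is moved more than 30 mm (distance of plug_b from where it was at the start of the episode above 0.03 m).
It fails at once if bystander meter is moved more than 30 mm (distance of meter from where it was at the start of the episode above 0.03 m).
It also fails if it takes over 29 s, if anything falls off the work surface, if the arm or the gripper's body presses on something with over 40 N, if the wrist force passes 120 N, or if a joint passes its speed limit or range.

## Working session

There is one attempt and no reset: what is moved stays moved. The work goes in short steps, Python scripts to look and compute and a shell command to move; the robot and the scene stay as the last step left them, time stands still between calls to the robot, and variables do not carry over. Pictures are saved under pics/ and viewed, at most 10 in all, crops included, and the job is handed in when it is done.

```bash
mkdir -p pics; python3 - <<'E'
from workcell import ctrl, vision
import cv2, numpy as np
s=ctrl.read_state(); print(s)
for n in ("scene","top"):
    p,d=vision.snapshot(n); c=vision.calibration(n)
    np.savez(f"pics/{n}0.npz",p=p,d=d,K=c["camera_matrix"],T=c["T"])
    cv2.imwrite(f"pics/{n}0.png",p[:,:,::-1]); print(n,np.round(c["camera_matrix"],1).tolist(),np.round(c["T"],3).tolist())
E
```

```text
{'clock': 0.0, 'joint_pos': array([ 1.04800615e+00,  2.87205590e-01,  1.57817089e+00, -7.44984010e-06,
        1.27861588e+00, -1.50009102e-01]), 'dq': array([-8.22306152e-04, -1.43238875e-03, -2.25577260e-03, -1.20341953e-05,
        3.03533695e-03, -2.13871279e-04]), 'effort': array([ 7.78803333e-04, -4.05980587e+01, -2.92624944e+01, -1.49833886e-04,
        5.73912359e-03,  4.40298848e-06]), 'position': array([245.48678158, 628.070218  , 229.92387583]), 'eef_rot': array([ 1.85311974e-01,  9.82679008e-01, -1.13377868e-03, -3.92694868e-04]), 'contact_force': array([0.3709792 , 0.10294542, 0.45709825]), 'torque': array([0.04071912, 0.00298128, 0.03748284]), 'finger_force': 0.0, 'width': 85.19729970776665}
scene [[589.0, 0.0, 320.9], [0.0, 589.0, 241.7], [0.0, 0.0, 1.0]] [[-0.249, 0.533, -0.809, 1513.271], [0.968, 0.127, -0.215, 211.716], [-0.012, -0.837, -0.547, 841.861], [0.0, 0.0, 0.0, 1.0]]
top [[529.4, 0.0, 318.9], [0.0, 529.4, 238.7], [0.0, 0.0, 1.0]] [[-0.026, -0.997, 0.078, 313.692], [-1.0, 0.027, 0.015, -66.924], [-0.017, -0.077, -0.997, 1585.317], [0.0, 0.0, 0.0, 1.0]]
```

View pics/top0.png

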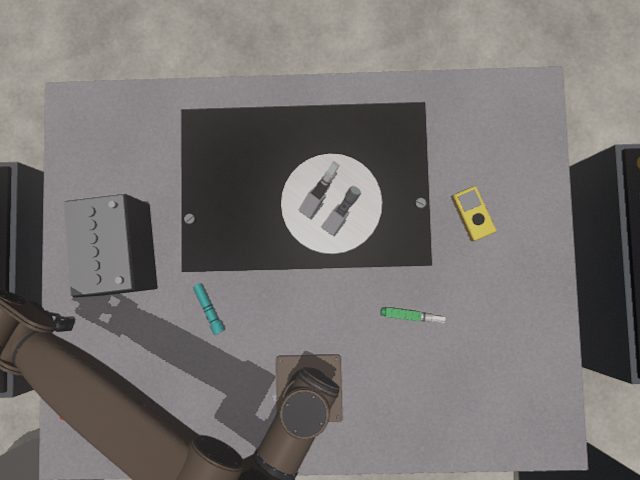

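View pics/scene0.png

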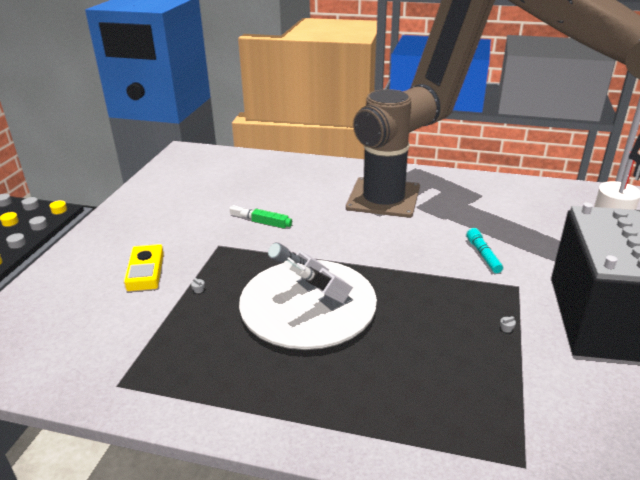

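The top view shows two leaning tools on the disc. The left one, around (322,180), has a black grip and silver head, so it is probably the refractometer. The right one, around (347,195), is dark with a round head, so probably the torch. The green look-alike at (412,315) and the turquoise one at (208,308) are to be ignored. I'll check the choice in a crop and measure.

```bash
cat > h.py <<'E'
import numpy as np
def cloud(f):
    z=np.load(f); p,d,K,T=z["p"],z["d"].astype(float),z["K"],z["T"]
    v,u=np.mgrid[:480,:640]
    c=np.stack([(u-K[0,2])*d/K[0,0],(v-K[1,2])*d/K[1,1],d],-1)
    return p,d,K,T,c@T[:3,:3].T+T[:3,3]
def onplane(u,v,K,T,h):
    r=T[:3,:3]@np.array([(u-K[0,2])/K[0,0],(v-K[1,2])/K[1,1],1]); return T[:3,3]+r*(h-T[2,3])/r[2]
E
python3 - <<'E'
import cv2,numpy as np
from h import *
p,d,K,T,P=cloud("pics/top0.npz")
roi=np.zeros((480,640),bool); roi[145:262,272:392]=1
white=(p.min(2)>170)&roi
cs,_=cv2.findContours(white.astype(np.uint8),0,1); c=max(cs,key=cv2.contourArea)
c=cv2.convexHull(c); (cx,cy),ax,_=cv2.fitEllipse(c)
C=onplane(cx,cy,K,T,30); R=[np.linalg.norm(onplane(*q[0],K,T,30)-C) for q in c]
print("centre px",cx,cy,"world",C,"radius",np.mean(R),np.std(R),"depth disc z",np.median(P[white][:,2]))
up=roi&(d>0)&(P[...,2]>42)&(np.linalg.norm(P[...,:2]-C[:2],axis=-1)<150)
n,l,st,ce=cv2.connectedComponentsWithStats(up.astype(np.uint8))
for i in range(1,n):
    if st[i,4]<60: continue
    Q=P[l==i]; hi=Q[:,2]
    m=Q.mean(0); w,V=np.linalg.eigh(np.cov((Q-m).T)); a=V[:,2]*np.sign(V[2,2])
    print(i,st[i],"px",ce[i],"mean",m,"axis",a,"yaw",np.arctan2(a[1],a[0]),"zmax",hi.max(),"tip",Q[hi>np.percentile(hi,90)].mean(0))
a=cv2.resize(p[150:250,280:380],(500,500),interpolation=2)
z=np.load("pics/scene0.npz")["p"]; b=cv2.resize(z[225:325,250:360],(300,300) if 0 else (300,273),interpolation=2)
o=np.zeros((500,800,3),np.uint8); o[:,:500]=a; o[:273,500:]=b
cv2.imwrite("pics/crop1.png",o[:,:,::-1])
E
```

```text
centre px 330.97564697265625 203.1879119873047 world [539.41238793 -81.60561112  30.        ] radius 147.7598113086755 0.8701172993907322 depth disc z 29.596689427136198
2 [298 161  41  57 759] px [317.5256917  191.83662714] mean [559.17551207 -43.47607917 116.35668217] axis [ 0.61803366 -0.47662006  0.62519414] yaw -0.6569240167665548 zmax 188.73482828707893 tip [617.86807171 -88.59100496 178.71307172]
4 [321 186  40  50 718] px [340.56824513 210.53064067] mean [ 505.11389142 -106.59829068  114.00855778] axis [ 0.6150805  -0.48304414  0.6231728 ] yaw -0.6657345790424035 zmax 170.73902748107844 tip [ 546.95147909 -137.80579676  164.64997821]
```

View pics/crop1.png

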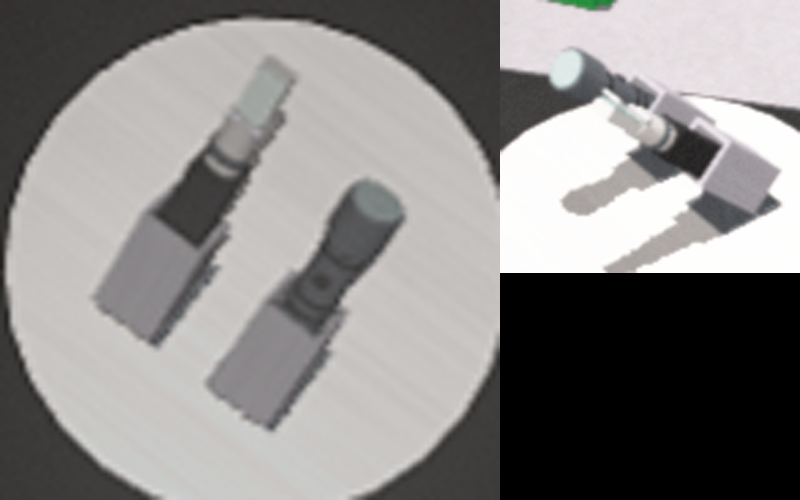

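The left tool is the refractometer: square black grip at crop (205,190) and flat clear plate at (265,90). The right one is the round torch with its lens at (378,200). Next I'll refine the grip position and work out the approach.

```bash
cat >> h.py <<'E'
from scipy.spatial.transform import Rotation as Ro
def frame(yaw,tilt=np.pi/4): # tilt: tool z forward of straight down
    d=np.array([np.cos(yaw),np.sin(yaw),0]); y=np.array([-np.sin(yaw),np.cos(yaw),0])
    z=d*np.sin(tilt)+np.array([0,0,-np.cos(tilt)]); return np.c_[np.cross(y,z),y,z]
def togo(s,pos,R):
    R0=Ro.from_quat(s["eef_rot"]).as_matrix()
    rv=np.degrees(Ro.from_matrix(R0.T@R).as_rotvec())/6
    print("shift(now axes)",np.round(R0.T@(pos-s["position"])/50,3),"turn",np.round(rv,3),"shift(target axes)",np.round(R.T@(pos-s["position"])/50,3))
E
python3 - <<'E'
import cv2,numpy as np
from h import *
from workcell import ctrl
p,d,K,T,P=cloud("pics/top0.npz")
C=np.array([539.4,-81.6,0]); 
m=np.zeros((480,640),bool); m[175:200,308:332]=1
g=p.astype(int); blk=m&(g.max(2)<75)&(P[...,2]>95)
Q=P[blk]; print("black n",blk.sum(),Q.mean(0),Q[:,2].min(),Q[:,2].max())
for yaw in (-.62,-.66,-.69):
    F=frame(yaw); o=C+42*F[:,1]+np.array([np.cos(yaw),np.sin(yaw),0])*(-60)+[0,0,50]+F[:,2]*3
    ax=-F[:,0]; L=(Q-o)@np.c_[F[:,2],F[:,1],ax]
    print(yaw,"grip",o+95*ax,"black: x,y,z",L.mean(0),L.min(0),L.max(0))
    mm=np.zeros((480,640),bool); mm[155:215,298:342]=1; mm&=(P[...,2]>45)
    A=(P[mm]-o)@np.c_[F[:,2],F[:,1],ax]
    for lo,hi in((10,60),(75,110),(120,148),(155,186)):
        B=A[(A[:,2]>lo)&(A[:,2]<hi)&(A[:,0]<-4)&(abs(A[:,1])<30)]; print("  ",lo,len(B),"x",np.median(B[:,0]).round(1),"y",(np.percentile(B[:,1],[3,97])).round(1))
s=ctrl.read_state(); togo(s,np.array([440,60,330]),frame(-.66))
E
```

```text
black n 153 [563.09586041 -49.66479282 130.65653957] 95.06946840194678 1585.3168889308192
-0.62 grip [571.36966897 -52.8186776  115.05382387] black: x,y,z [-17.09014029  -2.24049481  99.97543186] [-1182.13071092  -161.1996931     66.71336721] [ 15.2481996   15.88200592 992.13525595]
   10 204 x -21.3 y [-16.5  24. ]
   75 107 x -11.6 y [-11.7  15.8]
   120 54 x -8.0 y [-8.8 11.3]
   155 50 x -6.3 y [-10.8   8.4]
-0.66 grip [572.49504256 -54.12014536 115.05382387] black: x,y,z [-18.214822    -2.24310308  98.85075015] [-1178.65140864  -168.79132599    65.84891012] [ 14.42222699  15.22409831 995.61455822]
   10 204 x -22.6 y [-18.3  21.6]
   75 107 x -12.8 y [-11.9  15.6]
   120 57 x -9.0 y [-8.2 10.9]
   155 60 x -7.2 y [-8.3 10.5]
-0.69 grip [573.3044229  -55.12521272 115.05382387] black: x,y,z [-19.05779286  -2.28680251  98.00777929] [-1175.90256617  -174.35258967    65.20936004] [ 13.7909506   14.67052723 998.36340069]
   10 205 x -23.6 y [-19.7  20.1]
   75 108 x -13.7 y [-12.1  14.9]
   120 62 x -9.8 y [-7.  12.2]
   155 65 x -8.1 y [-6.5 12.2]
shift(now axes) [-7.76  -9.17  -1.982] turn [ 1.057 -7.448  2.608] shift(target axes) [-8.512 -6.592  5.686]
```

```bash
python3 - <<'E'
from h import *
p,d,K,T,P=cloud("pics/top0.npz")
B=P[190:300,60:162]; b=B[(B[...,2]>60)&(B[...,2]<900)]; print(len(b),np.percentile(b,[2,50,98],axis=0), b[:,2].max())
E
```

```text
7717 [[297.07605414 447.91276976  74.03173532]
 [420.05999114 516.78285144 200.00951176]
 [546.47242175 619.35103612 215.68364281]] 227.6300774128888
```

```bash
python3 -m pendant '[0.4,0,0,-0.8,0,0,0, 0.4,0,0,-0.8,0,0,0, 0.4,0,0,-0.8,0,0,0, 0.4,-0.59,-0.61,0,0,0,0, 0.4,-0.59,-0.61,0,0,0,0, 0.4,-0.59,-0.61,0,0,0,0, 0.4,-0.59,-0.61,0,0,0,0, 0.4,-0.59,-0.61,0,0,0,0, 0.4,-0.59,-0.61,0,0,0,0, 0.4,-0.59,-0.61,0,0,0,0, 0.4,-0.59,-0.61,0,0,0,0, 0.4,-0.59,-0.61,0,0,0,0, 0.4,-0.59,-0.61,0,0,0,0, 0.4,-0.59,-0.61,0,0,0,0, 0.4,-0.59,-0.61,0,0,0,0, 0.4,-0.59,-0.61,0,0,0,0, 0.4,-0.59,-0.61,0,0,0,0, 0.4,-0.59,-0.61,0,0,0,0, 0.4,-0.59,-0.61,0,0,0,0]' 60
python3 - <<'E'
from h import *
from workcell import ctrl
s=ctrl.read_state(); F=frame(-.655); g=np.array([573.4,-52.9,115])
print(s["joint_pos"]); togo(s,g-81*F[:,2],F)
E
```

```text
clock: 2.0
position: [507.8, 0.5, 350.9]
eef_rot: [0.185, 0.983, 0.0, -0.0]
contact_force: [0.6, 0.3, 0.2]
width: 60.1
finger_force: 0.0
[-1.99061403e-01 -1.58247930e-01  1.82895973e+00  1.77892819e-04
  1.47146202e+00 -1.39683962e+00]
shift(now axes) [-0.514 -0.199  3.571] turn [ 1.057 -7.455  2.552] shift(target axes) [ 2.139 -0.048  2.912]
```

```bash
python3 -m pendant '[0.4,0,0,0,0.13,-0.93,0.32, 0.4,0,0,0,0.13,-0.93,0.32, 0.4,0,0,0,0.13,-0.93,0.32, 0.4,0,0,0,0.13,-0.93,0.32, 0.4,0,0,0,0.13,-0.93,0.32, 0.4,0,0,0,0.13,-0.93,0.32, 0.4,0,0,0,0.13,-0.93,0.32, 0.4,0,0,0,0.13,-0.93,0.32, 0.4,0,0,0,0,0,0, 0.4,0,0,0,0,0,0]'
cat > t.py <<'E'
from h import *
from workcell import ctrl
import sys
s=ctrl.read_state(); F=frame(-.655); g=np.array([573.4,-52.9,115])
print(s["joint_pos"]); togo(s,g-(100-19 if len(sys.argv)<2 else -float(sys.argv[1]))*F[:,2],F)
E
python3 t.py
```

```text
clock: 3.0
position: [507.4, 2.6, 350.8]
eef_rot: [0.297, 0.876, -0.122, 0.361]
contact_force: [0.3, -0.0, 0.4]
width: 59.9
finger_force: 0.0
[ 0.02258231 -0.44732245  2.1788921  -0.62347568  0.85464849 -0.61183814]
shift(now axes) [ 2.107 -0.079  2.941] turn [ 0.016 -0.034  0.005] shift(target axes) [ 2.117 -0.075  2.933]
```

```bash
python3 -m pendant '[0.4,0.5,-0.02,0.4,0,0,0, 0.4,0.5,-0.02,0.5,0,0,0, 0.4,0.5,-0.02,0.5,0,0,0, 0.4,0.4,-0.02,0.5,0,0,0, 0.4,0.21,0,0.5,0,0,0, 0.4,0,0,0.53,0,0,0, 0.4,0,0,0,0,0,0, 0.4,0,0,0,0,0,0]'
python3 t.py; python3 - <<'E'
from workcell import vision
import cv2,numpy as np
c=vision.calibration("wrist"); p,d=vision.snapshot("wrist")
np.savez("pics/wrist1.npz",p=p,d=d,K=c["camera_matrix"],T=c["T"]); cv2.imwrite("pics/wrist1.png",p[:,:,::-1])
E
```

```text
clock: 3.8
position: [528.9, -19.1, 173.6]
eef_rot: [0.298, 0.875, -0.123, 0.362]
contact_force: [-0.3, -0.7, -0.5]
width: 59.8
finger_force: 0.0
[-0.03283476 -0.19462059  2.33221306 -0.9576029   0.52733887 -0.21126906]
shift(now axes) [ 0.038  0.006 -0.001] turn [-0.002 -0.016 -0.02 ] shift(target axes) [ 0.038  0.006 -0.001]
```

View pics/wrist1.png

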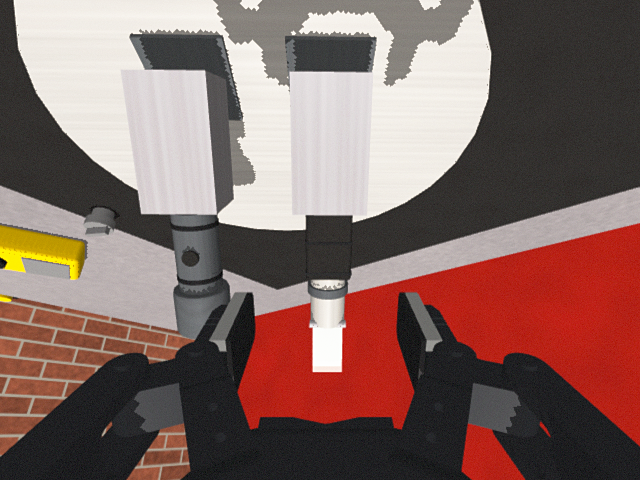

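The wrist view shows the refractometer between the fingers: black grip at (329,247), plate at (327,350). The torch is on the left at (197,250). I'll measure the grip in tool axes.

```bash
python3 - <<'E'
from h import *
from workcell import ctrl
p,d,K,T,P=cloud("pics/wrist1.npz"); s=ctrl.read_state()
R=Ro.from_quat(s["eef_rot"]).as_matrix(); L=(P-s["position"])@R
for v in (100,150,200,225,235,245,255,265,275,300,310,340,360):
    a=L[v,270:400]; k=d[v,270:400]; u=np.where((k>0)&(a[:,2]<105)&(a[:,2]>20)&(abs(a[:,1])<35))[0]
    if len(u): print(v,u.min()+270,u.max()+270,"y",a[u.min(),1].round(1),a[u.max(),1].round(1),"x,z mid",a[u[len(u)//2]].round(1))
E
```

```text
100 290 371 y -18.5 22.8 x,z mid [87.3  2.5 58.8]
150 291 369 y -18.7 22.8 x,z mid [62.3  2.6 57.8]
200 292 367 y -18.9 22.6 x,z mid [35.2  2.1 57.9]
225 306 351 y -12.0 14.8 x,z mid [18.   1.7 67.9]
235 306 351 y -12.1 15.0 x,z mid [12.2  1.7 66.6]
245 306 351 y -12.2 15.1 x,z mid [ 5.7  1.7 67.2]
255 306 350 y -12.3 14.6 x,z mid [-0.8  1.1 67.5]
265 306 350 y -12.5 14.7 x,z mid [-7.8  1.1 68.5]
275 305 351 y -13.1 15.4 x,z mid [-14.4   1.2  68.2]
300 311 344 y -10.0 11.9 x,z mid [-32.7   1.2  70.4]
310 311 343 y -10.2 11.2 x,z mid [-39.7   0.6  70.1]
340 313 341 y -8.9 10.1 x,z mid [-64.6   0.6  74. ]
360 313 341 y -9.0 10.2 x,z mid [-79.2   0.6  72.3]
```

```bash
python3 -m pendant '[0.4,0.04,0.03,0.4,0,0,0, 0.4,0,0,0.4,0,0,0, 0.4,0,0,0.4,0,0,0, 0.4,0,0,0.4,0,0,0, 0.4,0,0,0.4,0,0,0, 0.4,0,0,0,0,0,0, 0.4,0,0,0,0,0,0, -1,0,0,0,0,0,0, -1,0,0,0,0,0,0, -1,0,0,0,0,0,0, -1,0,0,0,0,0,0, -1,0,0,0,0,0,0, -1,0,0,0,0,0,0, -1,0,0,0,0,0,0, -1,0,0,0,0,0,0]' 80
python3 t.py 19
```

```text
clock: 5.35
position: [584.5, -58.9, 102.4]
eef_rot: [0.298, 0.874, -0.122, 0.363]
contact_force: [-4.9, 3.0, 6.5]
width: 26.7
finger_force: 78.7
[-0.11947979  0.06558807  2.25148421 -1.28689392  0.38407841  0.09448773]
shift(now axes) [-0.002 -0.041  0.026] turn [ 0.016  0.008 -0.026] shift(target axes) [-0.002 -0.04   0.026]
```

```bash
python3 -m pendant '[-1,-0.1,0,0,0,0,0, -1,-0.2,0,0,0,0,0, -1,-0.2,0,0,0,0,0, -1,-0.2,0,0,0,0,0, -1,-0.2,0,0,0,0,0]'
python3 t.py 19
```

```text
clock: 5.85
position: [608.5, -78.3, 131.7]
eef_rot: [0.297, 0.875, -0.122, 0.361]
contact_force: [0.6, -0.6, -3.6]
width: 26.6
finger_force: 78.8
[-0.15556612  0.05657851  2.18971483 -1.11131906  0.38515877 -0.12078871]
shift(now axes) [ 0.848 -0.025  0.006] turn [ 0.008 -0.032 -0.004] shift(target axes) [ 0.848 -0.025  0.003]
```

Drawing smoothly with low force. I'll continue until it is clear, then rise, then look.

```bash
python3 -m pendant '[-1,-0.25,0,0,0,0,0, -1,-0.25,0,0,0,0,0, -1,-0.25,0,0,0,0,0, -1,-0.25,0,0,0,0,0, -1,-0.25,0,0,0,0,0, -1,-0.25,0,0,0,0,0, -1,-0.25,0,0,0,0,0, -1,-0.25,0,0,0,0,0, -1,-0.25,0,0,0,0,0, -1,0,0,0,0,0,0, -1,0,0,0,0,0,0, -1,0,0,0,0,0,0, -1,0,0,0,0,0,0]'
python3 t.py 19; python3 - <<'E'
from workcell import vision
import cv2,numpy as np
p,d=vision.snapshot("scene"); cv2.imwrite("pics/scene2.png",p[:,:,::-1])
E
```

```text
clock: 7.15
position: [671.6, -126.7, 210.8]
eef_rot: [0.297, 0.875, -0.122, 0.361]
contact_force: [0.1, 0.3, -1.8]
width: 26.8
finger_force: 78.8
[-0.22787211  0.07117308  2.00374719 -0.7525134   0.4401313  -0.5554184 ]
shift(now axes) [ 3.091 -0.027  0.007] turn [ 0.008 -0.03  -0.004] shift(target axes) [ 3.091e+00 -2.600e-02 -3.000e-03]
```

View pics/scene2.png

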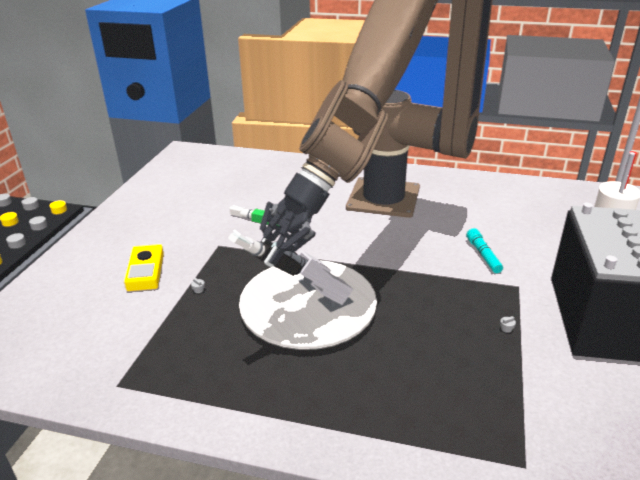

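The refractometer is at (270,250), clear of its sleeve and held by the fingers. The torch sleeve is still in place. Next I raise it, then tilt it level.

```bash
python3 -m pendant '[-1,-0.3,0,-0.3,0,0,0, -1,-0.3,0,-0.3,0,0,0, -1,-0.3,0,-0.3,0,0,0, -1,-0.3,0,-0.3,0,0,0, -1,-0.3,0,-0.3,0,0,0, -1,-0.3,0,-0.3,0,0,0, -1,0,0,0,0,0.4,0, -1,0,0,0,0,0.75,0, -1,0,0,0,0,0.8,0, -1,0,0,0,0,0.8,0, -1,0,0,0,0,0.8,0, -1,0,0,0,0,0.8,0, -1,0,0,0,0,0.8,0, -1,0,0,0,0,0.8,0, -1,0,0,0,0,0.8,0, -1,0,0,0,0,0.7,0, -1,0,0,0,0,0,0, -1,0,0,0,0,0,0, -1,0,0,0,0,0,0]'
python3 - <<'E'
from h import *
from workcell import ctrl,vision
import cv2
s=ctrl.read_state(); togo(s,s["position"],frame(-.655,0)); print(s["joint_pos"])
c=vision.calibration("wrist"); p,d=vision.snapshot("wrist"); np.savez("pics/wrist2.npz",p=p,d=d,K=c["camera_matrix"],T=c["T"])
q,_=vision.snapshot("scene")
cv2.imwrite("pics/fin.png",np.hstack([cv2.resize(p,(400,300)),cv2.resize(q,(400,300))])[:,:,::-1])
_,_,_,T,P=cloud("pics/wrist2.npz"); R=frame(-.655,0); L=(P-s["position"])@R
for v in range(200,400,20):
    a=L[v]; u=(abs(a[:,1])<16)&(abs(a[:,2])<60)
    if u.sum()>5: print(v,np.median(a[u],0).round(1))
E
```

```text
clock: 9.1
position: [672.1, -127.0, 339.2]
eef_rot: [0.321, 0.947, -0.0, 0.003]
contact_force: [-1.0, -0.3, -1.8]
width: 27.2
finger_force: 78.9
shift(now axes) [0. 0. 0.] turn [0.014 0.046 0.006] shift(target axes) [0. 0. 0.]
[-3.34767408e-01  2.46815236e-01  1.43052567e+00 -8.77943211e-05
  1.45923925e+00 -1.25114481e+00]
200 [ 53.8   0.2 -30.2]
220 [ 47.4   0.2 -30.2]
240 [ 40.7   0.1 -30.2]
260 [ 33.9   0.1 -30.4]
280 [ 26.8  -0.1 -30.5]
300 [ 19.3  -0.1 -30.3]
320 [ 11.8   0.3 -30.6]
340 [  4.2  -0.1 -31.1]
360 [ -4.2   0.3 -30.8]
380 [-12.9   0.1 -30.7]
```

View pics/fin.png

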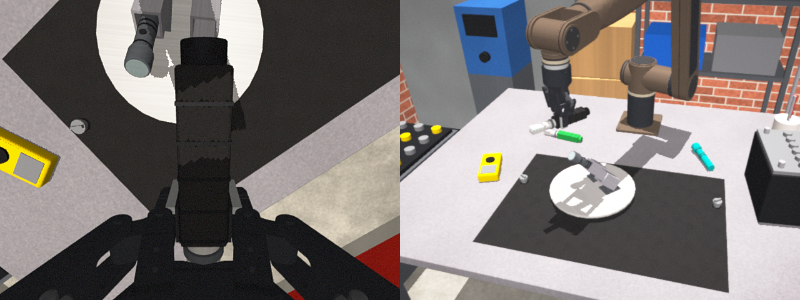

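The grip's top face is flat to within about 1 degree, and the instrument is held about 350 mm up. The torch is still in its sleeve, and the plugs and meter have not moved. I'll let it settle and hand in.

```bash
python3 -m pendant '[-1,0,0,0,0,0,0, -1,0,0,0,0,0,0, -1,0,0,0,0,0,0, -1,0,0,0,0,0,0, -1,0,0,0,0,0,0]' && python3 -c "
from workcell import workorder; print(workorder.sign_off())"
```

```text
clock: 9.7
position: [672.4, -127.4, 339.4]
eef_rot: [0.322, 0.947, 0.0, 0.002]
contact_force: [0.4, -0.7, -3.6]
width: 26.9
finger_force: 78.9
the job is handed in; nothing more can be done
None
```

The refractometer is out of its sleeve and held level with its plate up, about 35 cm above the bench; I handed the job in at 9.7 s with the torch seated and the plugs and meter unmoved in the last pictures, but sign-off returned no verdict.

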